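Set the depth stop of a press-fit tool to a sample board

TASK

The press-fit tool is standing over a finished sample board, with its blade in the seated connector; set its depth stop to that board. Swing the clamp lever loose, bring the stop rod gently down until its foot rests on the board (a board cracks if it is pressed hard), then swing the lever back until the clamp is firmly tight, so that the stop stays there, still touching the board. Do not shift the board or the small things lying close by.

Things in the scene. Friction and masses are not known exactly. Their poses are not given: they have to be found in the camera images.
- stop_cap (a point): centre of the stop rod's knurled steel cap: upright cylinder 28 mm across, 22 mm tall, the highest part of the tool set, with a 14 mm rod below it. Pinch it from above from any side; even with the stop down there are 20 mm free below the cap. The rod only slides vertically, through the top plate, down to a flat rubber foot 16 mm across, screwed out by a different amount each time (about 150 to 170 mm below the cap).
- board: sample board: green circuit board 100 x 120 mm, 2 mm thick, with a 74 mm black connector, loose in a nest of pins (1 mm play) on a solid block under the top plate. Origin under its centre, z up. A bare copper spot 19 mm across lies straight under the stop's foot. Pressed by the stop with more than 20 N it is spoiled.
- stop_rod (a joint): how far the stop rod has been lowered from its highest position, m: 0 to 0.075, grows downwards, 0 to 0.025 at the start. The foot then hangs 17 to 60 mm above the board. With the clamp loose the rod (0.2 kg) stays where it is put; it slides stiffly, at about 2.5 N down or 6.5 N up. More resistance than that on the way down means that the foot has met the board, which is hard: go down slowly.
- clamp_lever (a joint): angle of the clamp lever, rad: 0 = end of its loose side, grows clockwise seen from above, end stop 1.6. Below 1.0 the cam is clear of the rod; it meets the rod at about 1.08 and then stiffens steeply: firmly tight beyond 1.13. Starts tight (1.15 to 1.25) and springs back by up to 0.03 when let go. It stays where it is left.
- lever_knob (a point): middle (half-way up) of the upright black handle at the end of the clamp lever: round, 15 to 19 mm thick, 40 mm tall, standing on the flat lever bar (bar top 20 mm below this point), clear of the table. It swings level about lever_pivot at 110 mm radius; moving it takes about 3 N when loose and 5 to 10 N to tighten or loosen the clamp.
- lever_pivot (a point): point on the vertical axis of the clamp lever, at the height of lever_knob. Its x axis points from the tool set's open front to its guide pillars (away from the robot, give or take 0.35 rad), y to the left. At joint value q the lever points to -90 degrees - q in this frame. The rod stands 20 mm from it in +y.
- screwdriver: bystander: grey-handled screwdriver, 170 mm, lying in front of the tool set. Origin under its middle, z up.
- hex_key: bystander: small L-shaped hex key, 85 x 26 mm, 5 mm thick, lying on the desk in front of the tool set. Origin at the end of its long leg.
- spare_connector: bystander: black connector, 13 x 44 x 13 mm, lying on the steel base plate beside the board nest. Origin under its centre.
- bare_board: bystander: green circuit board without connector, 100 x 120 x 2 mm, flat on the desk to the left. Origin under its centre.
- multimeter: bystander: grey handheld multimeter, 150 x 75 x 38 mm, lying on the desk to the right. Origin under its centre.

How it is judged:
On the way, in this order (a step that is already met when the one before it is completed fails the run):
1. the clamp lever is swung loose (below 1.0 rad) (value of joint clamp_lever below 1 rad), for 0.2 s.
2. with the clamp loose, the stop's foot rests on the board (contact force between stop_rod and board above 0.5 N and value of joint clamp_lever below 1.05 rad), for 0.3 s.
3. the clamp is tight (beyond 1.13 rad) with the foot still touching the board (contact force between stop_rod and board above 0.3 N and value of joint clamp_lever above 1.13 rad), for 0.3 s.
At the end, for the whole second after the job is handed in: the stop's foot touches the board (more than 0.3 N) with the clamp lever tight (beyond 1.13 rad), and the board lies still within 4 mm of where it was (all of step 3 and distance of board from where it was at the start of the episode below 0.004 m and linear speed of board below 0.01 m/s).
It fails at once if the stop presses on the board with more than 20 N (contact force between stop_rod and board above 20 N).
It fails at once if the board is shifted by more than 4 mm (distance of board from where it was at the start of the episode above 0.004 m).
It fails at once if one of the small things close by is moved by more than 30 mm (distance of any of screwdriver, hex_key, spare_connector, bare_board, multimeter from where it was at the start of the episode above 0.03 m).
It also fails if it takes over 67 s, if anything falls off the work surface, if the arm or the gripper's body presses on something with over 40 N, if the wrist force passes 120 N, or if a joint passes its speed limit or range.

ROBOT

A 6-joint arm with a two-finger parallel gripper is mounted at the origin on the work surface. World frame = base frame: x ahead of the robot, y to its left, z up, the work surface at z = 0. Lengths are in m, angles in rad, forces in N, time in s.
With the tool pointing down it reaches from about 0.375 to 0.9 m from the base axis. Payload 3.1 kg.
Tool frame: the origin (TCP) lies between the finger pads; the fingertips stand 19 mm ahead of it and the grasp point (between the pads) is the TCP; z points along the fingers, y is the direction in which the jaws open and shut (so a half turn about z gives the same grasp; the last joint's range is limited). The gripper opens to 85 mm and grips with 20 to 120 N. Pads are 22 mm wide; open, the fingers measure 114 mm over their backs; the gripper's body (76 mm by 85 mm) begins 54 mm behind the grasp point. The pads swing forward as they close: fully open they stand 13 mm farther back than shut.
Start: joints at [0.921, 0.527, 1.433, -0, 1.181, -0.178], TCP at [0.283, 0.557, 0.25] pointing down, gripper open.
Joint ranges: [-3.08, 3.08], [-0.75, 2.2], [0.22, 2.44], [-1.43, 4.57], [0, 2.65], [-2.85, 2.85]. Speed limits (rad/s): [2.79, 2.79, 3.14, 3.14, 3.14, 3.14].

INTERFACE

Orientations are given as a unit quaternion [x, y, z, w].
In Python, from station import manip, optics, job gives the robot as it stands.
- The arm moves only by the shell command python3 -m inch 'ROWS' [OPENING] [FORCE]. ROWS is JSON, one flat list of numbers, 4 for each row, row after row: the shift along the world's x, y, z in cm, then the turn about the world's z in rad. A call has 1 to 20 rows; each row shifts and turns the commanded pose from where the row before left it; what a row does not reach is not made up. A row lasts 1/8 s, in which the tool goes at most 62.5 mm and 10.7 degrees, less where a joint would pass 70% of its speed; a pose out of reach is approached as far as the arm can. A call with a gripper value outside its range is refused whole. OPENING is the opening in per cent of the stroke, from 0 (shut) to 100 (fully open), set as the call begins (- or left out, the last holds). The fingers move at their own pace and stop on an object; FORCE is the grip in N (left out, the last holds). Time passes only in rows, so rows that do not move let the fingers close. It gives the time, the measured TCP pose, the force and the opening at its end, in the units of the state.
- manip.sense(): the state, without advancing time (a new reading comes with each control period).
- optics.snapshot(name): name is "side" or "top" or "wrist"; returns (picture, depth): 400x640x3 uint8, red, green, blue; 400x640 float32, m along the optical axis (not along the pixel's ray), 0 where there is no reading.
- optics.camera_model(name): a dict with "mtx" (3x3 intrinsics, pixels), "camera_from_world" (4x4, takes a point from world to camera coordinates); the wrist camera has in their place "tool_from_camera" (4x4, takes a point from camera to tool coordinates, whose origin is the TCP and whose axes are the flange's). Camera axes: x right, y up, looking along -z (the intrinsics and any distortion apply to the point x, -y, -z); pixel columns grow to the right and rows downward; lengths in m; the calibration is good to about 2 mm. A picture is of the moment at which its call begins: read the wrist's pose just before it. camera_model takes no time and is no camera call.
- job.sign_off(): hands the job in, once; it reports no verdict.
The state is a dict: "t": time; "q": joint angles; "qd": joint speeds; "tau": joint torques, N m; "tcp_pos": TCP position; "tool_rot": TCP orientation; "force": force on the tool from outside, world axes, zero at the start; "ft_torque": the same for the moment, N m; "finger_gap": opening from 0.0 (shut) to 1.0 (fully open).
Only numpy, scipy, OpenCV 4.12 (cv2) and the standard library are available. Lean on these libraries where they do the work, as an engineer would, in place of code of your own. Each camera call takes 0.05 s, during which the arm holds its last target.

## Working session

There is one attempt and no reset: what is moved stays moved. The work goes in short steps, Python scripts to look and compute and a shell command to move; the robot and the scene stay as the last step left them, time stands still between calls to the robot, and variables do not carry over. Pictures are saved under pics/ and viewed, and the job is handed in when it is done.

```bash
ls; mkdir -p pics
cat > h.py <<'E'
import numpy as np, cv2
from station import manip, optics, job
def snap(n,f):
    s=manip.sense(); p,d=optics.snapshot(n); cv2.imwrite('pics/'+f+'.png',p[:,:,::-1]); np.savez('pics/'+f+'.npz',p=p,d=d,tcp=s['tcp_pos'],rot=s['tool_rot']); return p,d
E
python3 - <<'E'
from h import *
for n in ['side','top']:
    snap(n,n+'0'); print(optics.camera_model(n))
print(optics.camera_model('wrist'))
print(manip.sense())
E
```

```text
pics
{'mtx': array([[448.35499871,   0.        , 319.35806834],
       [  0.        , 448.35499871, 198.88566755],
       [  0.        ,   0.        ,   1.        ]]), 'camera_from_world': array([[ 0.87218404, -0.48917665, -0.00109535, -0.48437433],
       [ 0.25113472,  0.4458402 ,  0.85916114, -0.27405001],
       [-0.41979322, -0.74962172,  0.51170395, -1.04542341],
       [ 0.        ,  0.        ,  0.        ,  1.        ]])}
{'mtx': array([[474.61281825,   0.        , 318.8372899 ],
       [  0.        , 474.61281825, 189.08126607],
       [  0.        ,   0.        ,   1.        ]]), 'camera_from_world': array([[ 0.02558151, -0.99956266, -0.01483523, -0.00902558],
       [ 0.98379586,  0.0225381 ,  0.17786999, -0.57721607],
       [-0.17745784, -0.01914502,  0.98394216, -1.42927332],
       [ 0.        ,  0.        ,  0.        ,  1.        ]])}
{'mtx': array([[316.54883844,   0.        , 316.29311141],
       [  0.        , 316.54883844, 199.03802316],
       [  0.        ,   0.        ,   1.        ]]), 'tool_from_camera': array([[-5.43444066e-04,  9.49268750e-01,  3.1446549
[... 244 characters left out ...]
  0.00000000e+00,
         1.00000000e+00]])}
{'t': 0.1, 'q': array([ 9.21497355e-01,  5.28363046e-01,  1.43376603e+00, -2.37209483e-06,
        1.18138226e+00, -1.78493514e-01]), 'qd': array([ 0.00053545, -0.00183953, -0.00226029, -0.00224811,  0.00212786,
        0.00080935]), 'tau': array([-8.36478193e-07, -4.43302202e+01, -1.78588861e+01, -2.48131182e-04,
        3.84370724e-03,  1.09461914e-05]), 'tcp_pos': array([0.28310667, 0.5565339 , 0.24944026]), 'tool_rot': array([ 2.33234080e-01,  9.72420148e-01, -8.78772330e-04, -3.84821531e-04]), 'force': array([ 0.88204804, -0.60305629, -0.48762274]), 'ft_torque': array([-0.02817019,  0.00626261,  0.00229068]), 'finger_gap': 0.997759300633801}
```

View pics/side0.png

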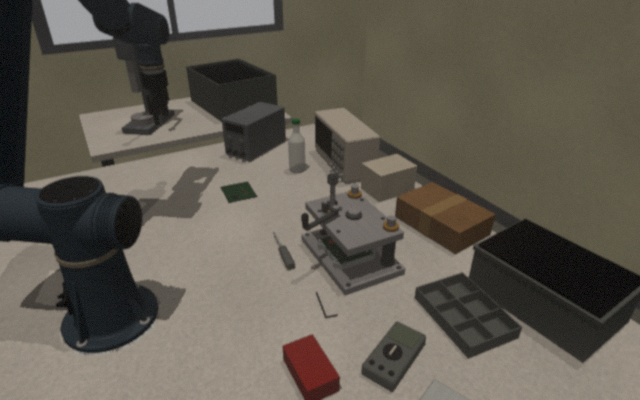

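View pics/top0.png

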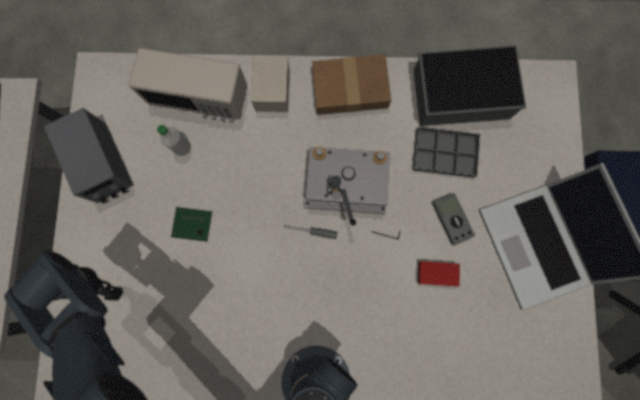

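The scenes are dim. The tool set is at about (347,180) in the top view and (350,240) in the side view. The cap is near (333,183) top and (333,178) side, and the lever knob near (352,220) top and (305,220) side. I'll zoom in.

Run:
```python
from h import *
a=np.load('pics/side0.npz');b=np.load('pics/top0.npz')
def z(p,x,y,w,h,s):
    c=p[y:y+h,x:x+w]; c=cv2.resize(c,None,fx=s,fy=s,interpolation=cv2.INTER_CUBIC); return np.clip(c.astype(float)*1.6,0,255).astype(np.uint8)
cv2.imwrite('pics/side0z.png',z(a['p'],270,150,150,150,4)[:,:,::-1])
cv2.imwrite('pics/top0z.png',z(b['p'],280,130,130,120,5)[:,:,::-1])
d=b['d']; 
M=optics.camera_model('top'); K=M['mtx'];T=np.linalg.inv(M['camera_from_world'])
def W(d,T,K):
    v,u=np.mgrid[:400,:640]; X=np.stack([(u-K[0,2])/K[0,0]*d,-(v-K[1,2])/K[1,1]*d,-d,np.ones_like(d)],-1); return X@T.T
w=W(d,T,K)
print(np.round(w[165:235:3,325:365:3,2]*1000).astype(int))
```

```text
[[ 132  134  133  132  133  133  131  131  138  136  134  132  131  131]
 [ 135  138  135  133  135  131  143  151  149  140  138  133  134  136]
 [ 133  131  131  132  133  130  154  145  148  144  133  133  138  130]
 [ 133  135  134  131  133  129  145  150  152  150  139  137  134  132]
 [ 129  132  133  246  245  132  145  151  154  137  134  130  136  128]
 [ 132  163  247  248  250  248  131  139  138  134  138  137  132  132]
 [ 136  164  244  243  247  244  135  130  135  128  133  131  133  133]
 [ 132  165  160  237  232  165  171  141  133  133  133  137  131  136]
 [ 137  164  153  151  157  157  164  134  136  135  132  133  134  129]
 [ 133  160  164  134  136  147  155  130  136  134  133  133  135  133]
 [ 137  134  135  132  133  131  153 1509  135  139  134  131  125  132]
 [ 142  139  135  137  129  132  153  155  138  130  132  132  139  133]
 [ 120  131  126  132  131  135  156  155  129  135  137  130  134  132]
 [  27   20   41   26   19   26   20  152   18   21   28  116  122  124]
 [  17   21   15   22   25   21   19  152  153   28   30   18   22   16]
 [  10    4    8   19   21   23   24  152  152   20   25   24   16   25]
 [   1    2   -6    5    8   -1    3    6  159    3    3    0    3    0]
 [   6    2    3    2    3   -3   -2   -1  157  154    2    3   -2    4]
 [  -5    1    1   -2   -3   -2   -2   -4  149  155    1   -2    1    2]
 [   3   -5    5    4   -2   -8   -1   -3  151  197  190   -3    0    6]
 [   0    0   -5    3   -3    4   -1   -1   -1  194   -3    3    3   -1]
 [  -1   -2    4    2   -1    3    1   -2   -3    3    8   -2    2    0]
 [  24   24   23   19   -4   -1    0   -2    3    6   -2   -1    2    2]
 [  25   26   31   28    4   -5    1    1    0    3   -1 1509   -1   -1]]
```

View pics/side0z.png

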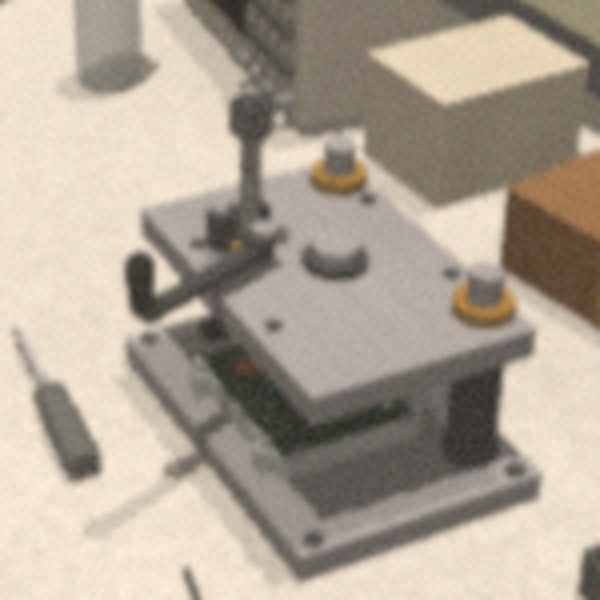

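View pics/top0z.png

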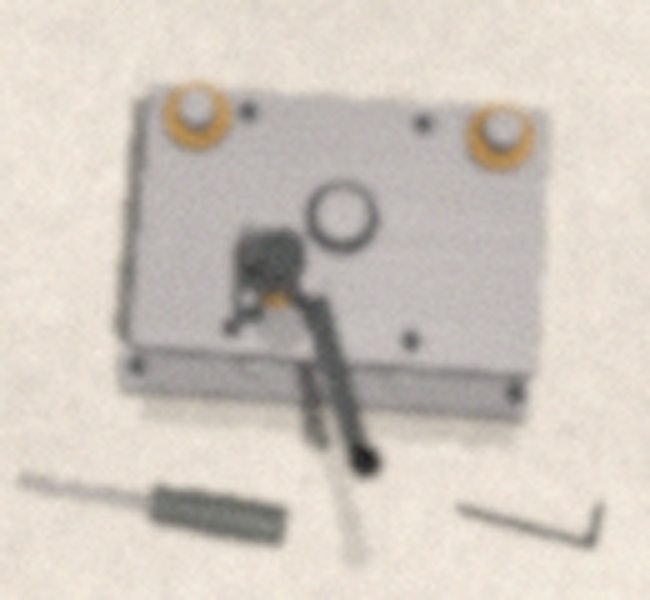

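```bash
cat >> h.py <<'E'
def ray(n,u,v,z):
    M=optics.camera_model(n);K=M['mtx'];T=np.linalg.inv(M['camera_from_world'])
    d=T[:3,:3]@np.array([(u-K[0,2])/K[0,0],-(v-K[1,2])/K[1,1],-1.]);c=T[:3,3]
    return c+d*(z-c[2])/d[2]
def world(n,d):
    M=optics.camera_model(n);K=M['mtx'];T=np.linalg.inv(M['camera_from_world'])
    v,u=np.mgrid[:400,:640]; X=np.stack([(u-K[0,2])/K[0,0]*d,-(v-K[1,2])/K[1,1]*d,-d,np.ones_like(d)],-1); return X@T.T
E
python3 - <<'E'
from h import *
b=np.load('pics/top0.npz');w=world('top',b['d']);hsv=cv2.cvtColor(b['p'],cv2.COLOR_RGB2HSV)
v,u=np.mgrid[:400,:640]
roi=(u>300)&(u<395)&(v>140)&(v<230)
z=w[...,2]
for nm,m in [('cap',roi&(z>.235)&(z<.3)),('knob',roi&(z>.185)&(z<.22)&(v>200))]:
    n,l,st,c=cv2.connectedComponentsWithStats(m.astype(np.uint8))
    for i in range(1,n):
        if st[i,4]>5: 
            zz=np.median(z[l==i]); print(nm,st[i],c[i],zz,ray('top',*c[i],zz), np.median(w[l==i],0))
m=roi&(hsv[...,0]>8)&(hsv[...,0]<28)&(hsv[...,1]>90)
n,l,st,c=cv2.connectedComponentsWithStats(m.astype(np.uint8))
for i in range(1,n):
    if st[i,4]>15: print('ring',st[i],c[i],np.median(z[l==i]),np.median(w[l==i],0))
# front edge of top plate / base
for P in [(306,199.4),(388,204.5)]: print('plate front',ray('top',*P,.133))
a=np.load('pics/side0.npz');ws=world('side',a['d']);zs=ws[...,2]
roi=(u>270)&(u<420)&(v>150)&(v<300)
for nm,m in [('cap',(u>320)&(u<345)&(v>165)&(v<190)&(zs>.215)&(zs<.26)),('knob',(u>298)&(u<315)&(v>205)&(v<235)&(zs>.155)&(zs<.21))]:
    print(nm,m.sum(),np.mean(np.where(m)[1]),np.mean(np.where(m)[0]),np.median(ws[m],0),ws[m].min(0),ws[m].max(0))
E
```

```text
cap [330 176  11  11  90] [335.45555556 180.73333333] 0.24632156332225763 [ 0.56618147 -0.04326277  0.24632156] [ 0.56604204 -0.04228954  0.24632156  1.        ]
knob [350 220   6   6  32] [352.34375 222.375  ] 0.19272063305593634 [ 0.45993222 -0.09331159  0.19272063] [ 0.46052294 -0.09237272  0.19272063  1.        ]
ring [313 149  13  10  60] [319.06666667 154.56666667] 0.1433905416647353 [0.66340821 0.00370151 0.14339054 1.        ]
ring [374 152  12  12  56] [378.66071429 158.96428571] 0.14396878548558967 [ 0.65260602 -0.1688673   0.14396879  1.        ]
plate front [0.53096054 0.04029039 0.133     ]
plate front [ 0.52145075 -0.19988362  0.133     ]
cap 141 332.51063829787233 179.02836879432624 [ 0.56396578 -0.05244952  0.24033016  1.        ] [ 0.55333117 -0.0618548   0.21542408  1.        ] [ 0.58323893 -0.03183147  0.24978748  1.        ]
knob 112 305.30357142857144 219.86607142857142 [ 0.45933432 -0.10077023  0.17910082  1.        ] [ 0.45136098 -0.10678489  0.15505759  1.        ] [ 0.4948381  -0.08106546  0.19522881  1.        ]
```

Cap is at about (0.566,-0.044), top at z 0.246. Knob is at (0.460,-0.093), top at z 0.194. The implied lever radius is 109 mm and q is about 1.25, both as specified. I'll move above the knob with the jaws along the tangent.

```bash
python3 -m inch '[1.27,-4.65,0.36,0.053,1.27,-4.65,0.36,0.053,1.27,-4.65,0.36,0.053,1.27,-4.65,0.36,0.053,1.27,-4.65,0.36,0.053,1.27,-4.65,0.36,0.053,1.27,-4.65,0.36,0.053,1.27,-4.65,0.36,0.053,1.27,-4.65,0.36,0.053,1.27,-4.65,0.36,0.053,1.27,-4.65,0.36,0.053,1.27,-4.65,0.36,0.053,1.27,-4.65,0.36,0.053,1.27,-4.65,0.36,0.053,0,0,0,0,0,0,0,0]' 60
python3 - <<'E'
from h import *
snap('wrist','w1'); snap('top','t1'); print(manip.sense()['tcp_pos'],manip.sense()['tool_rot'])
E
```

```text
t: 2.1
tcp_pos: [0.4604, -0.0934, 0.3002]
tool_rot: [-0.135, 0.991, 0.001, -0.001]
force: [-0.3, 0.1, -0.8]
finger_gap: 0.6
[ 0.46041369 -0.0926547   0.30032271] [-1.35697138e-01  9.90749986e-01  5.89931295e-04 -6.36291589e-04]
```

View pics/w1.png

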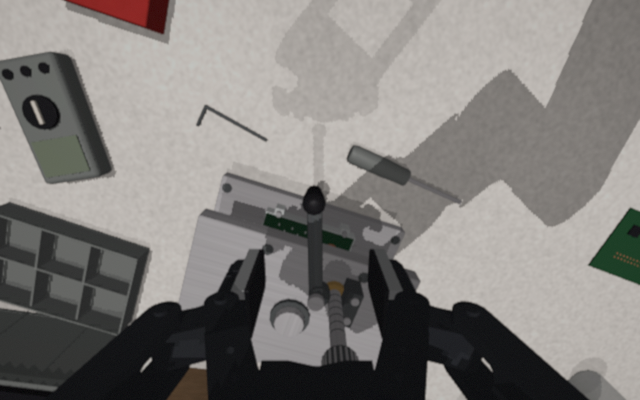

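The wrist view shows the knob top at (314,202) and the lever bar running down to about (317,300). The bar lines up with the tool's symmetry plane. Next I'll compute the knob and rod cap offsets from this view.

```bash
cat >> h.py <<'E'
from scipy.spatial.transform import Rotation as R
def wray(f,u,v,z):
    a=np.load('pics/'+f+'.npz');M=optics.camera_model('wrist');K=M['mtx'];T=np.eye(4);T[:3,:3]=R.from_quat(a['rot']).as_matrix();T[:3,3]=a['tcp'];T=T@M['tool_from_camera']
    d=T[:3,:3]@np.array([(u-K[0,2])/K[0,0],-(v-K[1,2])/K[1,1],-1.]);c=T[:3,3]
    return c+d*(z-c[2])/d[2]
E
python3 - <<'E'
from h import *
for uv,z in [((314,202),.192),((317,298),.155),((336,286),.155)]: print(wray('w1',*uv,z))
print(wray('w1',341,352,.246))
E
```

```text
[ 0.45870295 -0.09597869  0.192     ]
[ 0.56749292 -0.06328491  0.155     ]
[ 0.54919849 -0.04898626  0.155     ]
[ 0.54323558 -0.05282291  0.246     ]
```

```bash
python3 -m inch '[-0.1,-0.15,-2.5,0,0,0,-2.5,0,0,0,-2.5,0,0,0,-2.4,0,0,0,-1.5,0,0,0,-0.8,0,0,0,0,0,0,0,0,0]' 60 30 && python3 -m inch '[0,0,0,0,0,0,0,0,0,0,0,0,0,0,0,0]' 0 30
python3 - <<'E'
from h import *
print(manip.sense()['finger_gap']*85)
# swing waypoints
p=np.array([.565,-.064]);k=np.array([.459,-.0945]);r=k-p
prev=k
for th in np.arange(.1,.61,.1):
    n=p+R.from_euler('z',th).as_matrix()[:2,:2]@r; print(round(th,2),np.round((n-prev)*100,2)); prev=n
E
```

```text
t: 3.2
tcp_pos: [0.4606, -0.0953, 0.1793]
tool_rot: [-0.135, 0.991, -0.0, 0.001]
force: [0.3, -0.2, 0.3]
finger_gap: 0.603
t: 3.7
tcp_pos: [0.4605, -0.0957, 0.1791]
tool_rot: [-0.135, 0.991, -0.0, 0.0]
force: [-1.0, -0.6, 4.4]
finger_gap: 0.188
15.98259772499169
0.1 [ 0.36 -1.04]
0.2 [ 0.46 -1.  ]
0.3 [ 0.56 -0.95]
0.4 [ 0.65 -0.89]
0.5 [ 0.74 -0.82]
0.6 [ 0.81 -0.74]
```

```bash
python3 -m inch '[0.18,-0.52,0,0.05,0.18,-0.52,0,0.05,0.23,-0.5,0,0.05,0.23,-0.5,0,0.05,0.28,-0.48,0,0.05,0.28,-0.48,0,0.05,0,0,0,0]' &&  python3 -m inch '[0.33,-0.44,0,0.05,0.33,-0.44,0,0.05,0.37,-0.41,0,0.05,0.37,-0.41,0,0.05,0,0,0,0,0,0,0,0]'
```

```text
t: 4.58
tcp_pos: [0.4745, -0.1259, 0.1792]
tool_rot: [-0.282, 0.96, -0.0, 0.0]
force: [-2.2, 0.2, 5.0]
finger_gap: 0.187
t: 5.32
tcp_pos: [0.4884, -0.1432, 0.1792]
tool_rot: [-0.376, 0.927, -0.001, 0.0]
force: [-1.0, -1.2, 5.3]
finger_gap: 0.188
```

Lever swung 0.5 rad at the correct radius, so q is about 0.72. Releasing, rising and moving over the cap with the fingers shut so I can push down on the cap's top. That gives no upward pull on release.

```bash
python3 -m inch '[0,0,0,0,0,0,0,0,0,0,0,0,0,0,1.5,0,0,0,3,0,0,0,4,0,0,0,4,0]' 60 && python3 -m inch '[1.3,1.65,0,0,1.3,1.65,0,0,1.3,1.65,0,0,1.3,1.65,0,0,1.3,1.65,0,0,1.3,1.65,0,0,0,0,-1,0,0,0,0,0]' 0 40
python3 - <<'E'
from h import *
snap('top','t2');snap('side','s2');snap('wrist','w2');print(manip.sense()['force'],manip.sense()['t'])
a=np.load('pics/side0.npz')
A=np.load('pics/t2.npz')['p'][130:250,270:420];B=np.load('pics/s2.npz')['p'][130:300,250:440]
A=cv2.resize(A,(600,480));B=cv2.resize(B,(670,600));cv2.imwrite('pics/t2z.png',np.clip(A*1.5,0,255)[:,:,::-1]);cv2.imwrite('pics/s2z.png',np.clip(B*1.5,0,255)[:,:,::-1])
E
```

```text
t: 6.2
tcp_pos: [0.488, -0.1424, 0.3058]
tool_rot: [-0.376, 0.927, -0.0, 0.0]
force: [0.2, -0.8, 0.2]
finger_gap: 0.598
t: 7.2
tcp_pos: [0.5649, -0.0434, 0.2923]
tool_rot: [-0.376, 0.927, 0.001, -0.002]
force: [0.1, -0.6, -0.3]
finger_gap: 0.001
[0.33291612 0.05446292 0.45378626] 7.35[ WARN:0@2.268] global loadsave.cpp:1063 imwrite_ Unsupported depth image for selected encoder is fallbacked to CV_8U.
```

View pics/t2z.png

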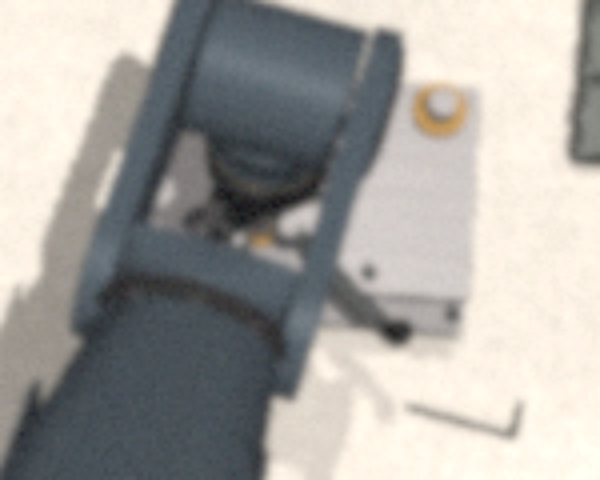

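View pics/s2z.png

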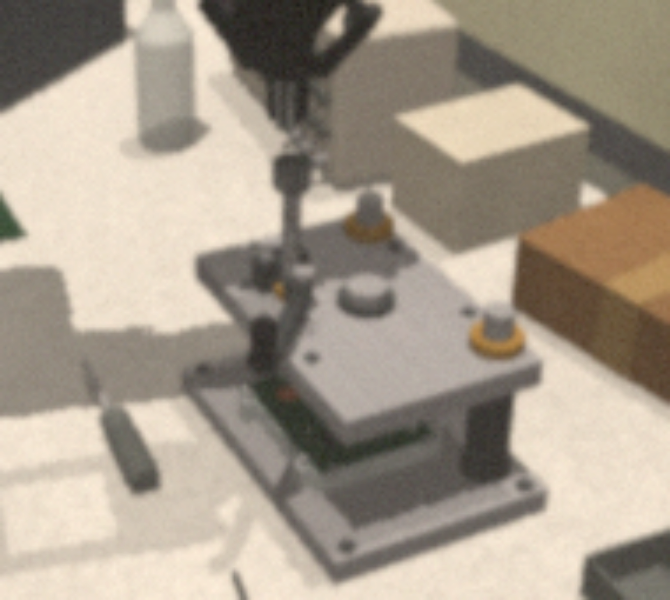

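View pics/w2.png

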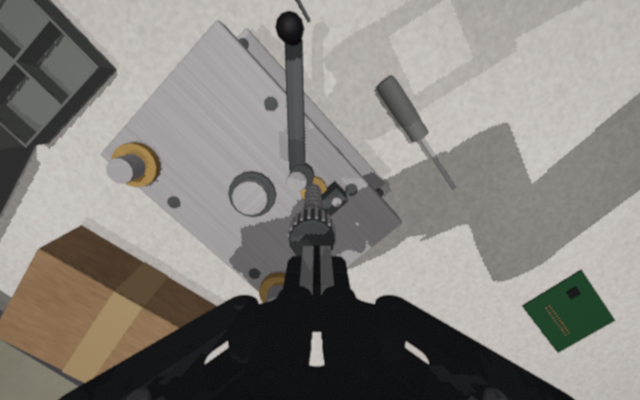

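The lever is swung loose: knob at (395,330) in the top zoom. The fingertips sit above the cap in the side view (cap at 290,170; tips at 290,120) and in the wrist view (tips at 316, cap at 313). Descending.

```bash
python3 -m inch '[0,0,-1,0,0,0,-1,0,0,0,-0.2,0,0,0,0,0]' && python3 -m inch '[0,0,-0.1,0,0,0,-0.1,0,0,0,-0.1,0]' && python3 -m inch '[0,0,-0.1,0,0,0,-0.1,0,0,0,-0.1,0]'
```

```text
t: 7.85
tcp_pos: [0.5659, -0.0435, 0.2714]
tool_rot: [-0.376, 0.927, 0.0, -0.0]
force: [0.3, 0.2, 0.6]
finger_gap: 0.001
t: 8.22
tcp_pos: [0.5662, -0.0435, 0.2688]
tool_rot: [-0.376, 0.927, -0.0, 0.0]
force: [0.7, 0.1, 0.9]
finger_gap: 0.001
t: 8.6
tcp_pos: [0.566, -0.0435, 0.2656]
tool_rot: [-0.376, 0.927, 0.0, -0.0]
force: [-0.1, -1.0, -0.4]
finger_gap: 0.002
```

```bash
python3 -m inch '[0,0,-0.1,0,0,0,-0.1,0,0,0,-0.1,0,0,0,-0.1,0]' && python3 -m inch '[0,0,-0.1,0,0,0,-0.1,0,0,0,-0.1,0,0,0,-0.1,0]'&& python3 -m inch '[0,0,-0.1,0,0,0,-0.1,0,0,0,-0.1,0,0,0,-0.1,0]'
```

```text
t: 9.1
tcp_pos: [0.5661, -0.0435, 0.2618]
tool_rot: [-0.376, 0.927, -0.0, 0.0]
force: [-0.3, 0.5, 1.9]
finger_gap: 0.005
t: 9.6
tcp_pos: [0.5661, -0.0435, 0.2576]
tool_rot: [-0.376, 0.927, 0.0, -0.0]
force: [0.2, 0.8, 2.6]
finger_gap: 0.002
t: 10.1
tcp_pos: [0.566, -0.0435, 0.2536]
tool_rot: [-0.376, 0.927, 0.0, -0.0]
force: [-0.3, -0.6, 2.4]
finger_gap: 0.0
```

```bash
cat > ok.py <<'E'
from station import manip
import sys
s=manip.sense(); print('z %.4f fz %.2f'%(s['tcp_pos'][2],s['force'][2])); sys.exit(1 if s['force'][2]>4.5 else 0)
E
c='python3 ok.py'
python3 -m inch '[0,0,-0.1,0,0,0,-0.1,0,0,0,-0.05,0]' >/dev/null && $c && python3 -m inch '[0,0,-0.03,0,0,0,-0.03,0,0,0,-0.03,0]' >/dev/null && $c && python3 -m inch '[0,0,-0.03,0,0,0,-0.03,0,0,0,-0.03,0]' >/dev/null && $c && python3 -m inch '[0,0,-0.03,0,0,0,-0.03,0,0,0,-0.03,0]' >/dev/null && $c && python3 -m inch '[0,0,-0.03,0,0,0,-0.03,0,0,0,-0.03,0]' >/dev/null && $c && python3 -m inch '[0,0,-0.03,0,0,0,-0.03,0,0,0,-0.03,0]' >/dev/null && $c && python3 -m inch '[0,0,-0.03,0,0,0,-0.03,0,0,0,-0.03,0]' >/dev/null && $c
python3 - <<'E'
from h import *
snap('side','s3');B=np.load('pics/s3.npz')['p'][170:270,280:400]
B=cv2.resize(B,(720,600),interpolation=cv2.INTER_CUBIC);cv2.imwrite('pics/s3z.png',np.clip(B*1.6,0,255).astype(np.uint8)[:,:,::-1])
E
```

```text
z 0.2511 fz 2.63
z 0.2503 fz 2.25
z 0.2494 fz 2.83
z 0.2485 fz 1.97
z 0.2476 fz 1.94
z 0.2467 fz 1.89
z 0.2458 fz 1.91
```

View pics/s3z.png

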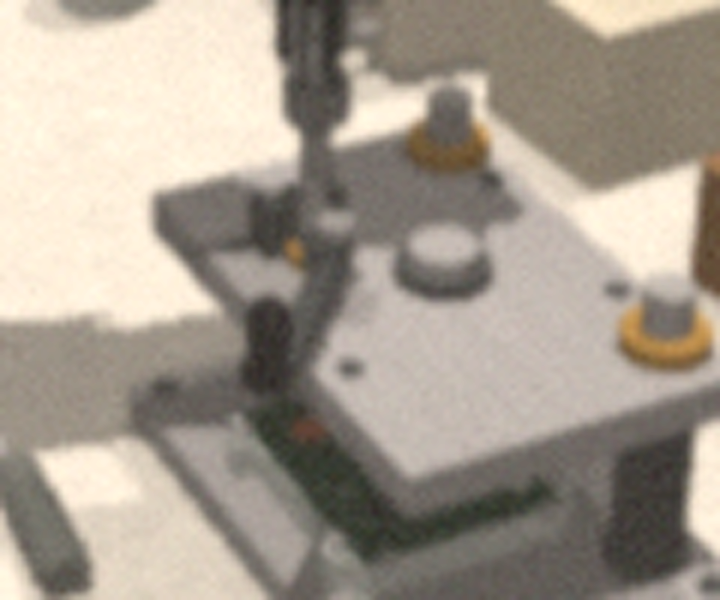

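The foot isn't visible yet below the plate edge (zoom y about 395), and the copper spot shows at (307,428). The foot is still about 13 mm or more above the board, so I'll go 8 mm more with force checks and look again.

```bash
c='python3 ok.py'
python3 -m inch '[0,0,-0.05,0,0,0,-0.05,0,0,0,-0.05,0]' >/dev/null && $c && python3 -m inch '[0,0,-0.05,0,0,0,-0.05,0,0,0,-0.05,0]' >/dev/null && $c && python3 -m inch '[0,0,-0.05,0,0,0,-0.05,0,0,0,-0.05,0]' >/dev/null && $c && python3 -m inch '[0,0,-0.05,0,0,0,-0.05,0,0,0,-0.05,0]' >/dev/null && $c && python3 -m inch '[0,0,-0.05,0,0,0,-0.05,0,0,0,-0.05,0]' >/dev/null && $c
python3 - <<'E'
from h import *
snap('side','s4');B=np.load('pics/s4.npz')['p'][170:270,280:400]
B=cv2.resize(B,(720,600),interpolation=cv2.INTER_CUBIC);cv2.imwrite('pics/s4z.png',np.clip(B*2.,0,255).astype(np.uint8)[:,:,::-1])
E
```

```text
z 0.2443 fz 2.80
z 0.2428 fz 2.43
z 0.2413 fz 1.61
z 0.2398 fz 2.47
z 0.2383 fz 2.40
```

View pics/s4z.png

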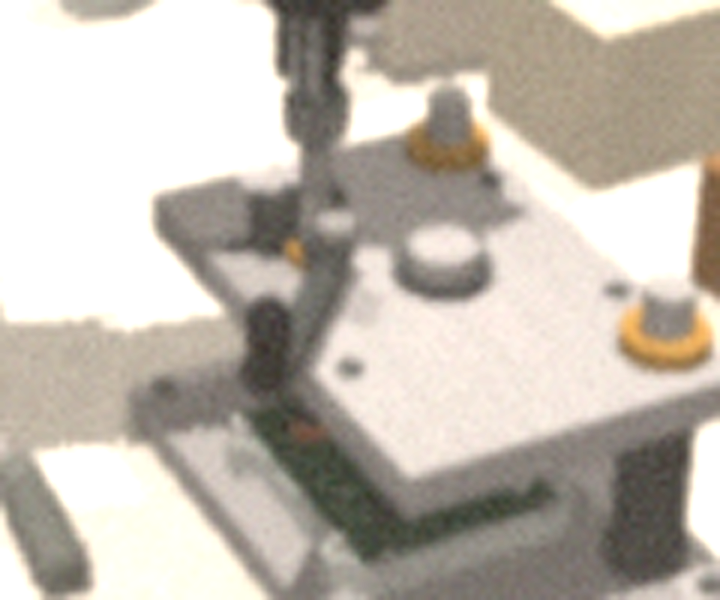

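The dark foot has come into view around zoom (303,412) and covers the upper part of the copper. It's about 8–9 mm above the board, so I'll slow down.

```bash
c='python3 ok.py'
python3 -m inch '[0,0,-0.03,0,0,0,-0.03,0,0,0,-0.03,0]' >/dev/null && $c && python3 -m inch '[0,0,-0.03,0,0,0,-0.03,0,0,0,-0.03,0]' >/dev/null && $c && python3 -m inch '[0,0,-0.03,0,0,0,-0.03,0,0,0,-0.03,0]' >/dev/null && $c && python3 -m inch '[0,0,-0.03,0,0,0,-0.03,0]' >/dev/null && $c && python3 -m inch '[0,0,-0.03,0,0,0,-0.03,0]' >/dev/null && $c && python3 -m inch '[0,0,-0.02,0,0,0,-0.02,0]' >/dev/null && $c && python3 -m inch '[0,0,-0.02,0,0,0,-0.02,0]' >/dev/null && $c && python3 -m inch '[0,0,-0.02,0,0,0,-0.02,0]' >/dev/null && $c && python3 -m inch '[0,0,-0.02,0,0,0,-0.02,0]' >/dev/null && $c && python3 -m inch '[0,0,-0.02,0,0,0,-0.02,0]' >/dev/null && $c && python3 -m inch '[0,0,-0.02,0,0,0,-0.02,0]' >/dev/null && $c && python3 -m inch '[0,0,-0.02,0,0,0,-0.02,0]' >/dev/null && $c && python3 -m inch '[0,0,-0.02,0,0,0,-0.02,0]' >/dev/null && $c && python3 -m inch '[0,0,-0.02,0,0,0,-0.02,0]' >/dev/null && $c && python3 -m inch '[0,0,-0.02,0,0,0,-0.02,0]' >/dev/null && $c
python3 - <<'E'
from h import *
print(manip.sense()['t'])
snap('side','s5');B=np.load('pics/s5.npz')['p'][170:270,280:400]
B=cv2.resize(B,(720,600),interpolation=cv2.INTER_CUBIC);cv2.imwrite('pics/s5z.png',np.clip(B*2.,0,255).astype(np.uint8)[:,:,::-1])
E
```

```text
z 0.2374 fz 2.65
z 0.2365 fz 2.24
z 0.2356 fz 2.63
z 0.2350 fz 1.59
z 0.2344 fz 2.56
z 0.2340 fz 2.51
z 0.2336 fz 1.84
z 0.2332 fz 2.40
z 0.2328 fz 2.00
z 0.2324 fz 2.14
z 0.2323 fz 5.35
17.825
```

View pics/s5z.png

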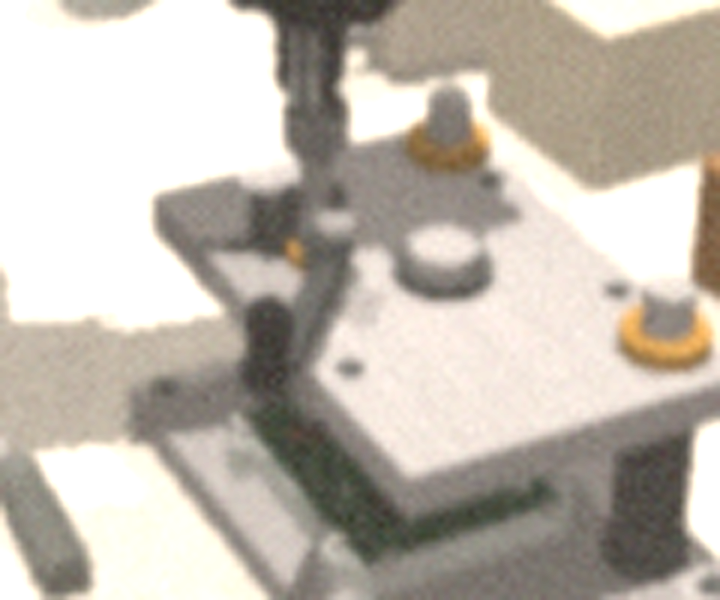

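The foot now covers the copper spot (around 300,425), and fz jumped to 5.35 N while z stopped. That is board contact. I'll press in small steps to about 9 N total and hold.

```bash
python3 -m inch '[0,0,0,0,0,0,0,0]' >/dev/null; python3 ok.py;  python3 -m inch '[0,0,-0.01,0,0,0,0,0]' >/dev/null; python3 ok.py
```

```text
z 0.2323 fz 4.90
z 0.2323 fz 5.71
```

```bash
python3 -m inch '[0,0,-0.02,0,0,0,0,0]' >/dev/null; python3 ok.py;  python3 -m inch '[0,0,-0.015,0,0,0,0,0,0,0,0,0]' >/dev/null; python3 ok.py
```

```text
z 0.2322 fz 6.46
z 0.2323 fz 6.59
```

```bash
python3 -m inch '[0,0,-0.02,0,0,0,0,0]' >/dev/null; python3 ok.py;  python3 -m inch '[0,0,-0.01,0,0,0,0,0,0,0,0,0]' >/dev/null; python3 ok.py
```

```text
z 0.2322 fz 8.54
z 0.2322 fz 8.98
```

Contact is about 6.5 N. Now lifting straight off and going back over the knob.

```bash
python3 -m inch '[0,0,0.1,0,0,0,0.5,0,0,0,3,0,0,0,3,0,0,0,0.5,0]' && python3 -m inch '[-1.3,-1.66,0,0,-1.3,-1.66,0,0,-1.3,-1.66,0,0,-1.3,-1.66,0,0,-1.3,-1.66,0,0,-1.3,-1.66,0,0,0,0,0,0,0,0,0,0]' 60 30
python3 - <<'E'
from h import *
print(manip.sense()['force'])
snap('side','s6');snap('wrist','w6')
B=np.load('pics/s6.npz')['p'][170:270,280:400]
B=cv2.resize(B,(720,600),interpolation=cv2.INTER_CUBIC);cv2.imwrite('pics/s6z.png',np.clip(B*2.,0,255).astype(np.uint8)[:,:,::-1])
E
```

```text
t: 20.25
tcp_pos: [0.5671, -0.0438, 0.3039]
tool_rot: [-0.376, 0.927, -0.001, 0.002]
force: [0.8, 1.3, 0.3]
finger_gap: 0.001
t: 21.25
tcp_pos: [0.4875, -0.1433, 0.3017]
tool_rot: [-0.376, 0.927, 0.001, -0.0]
force: [-0.4, -0.3, -0.1]
finger_gap: 0.599
[-0.39523413 -0.33495883 -0.1246944 ]
```

View pics/s6z.png

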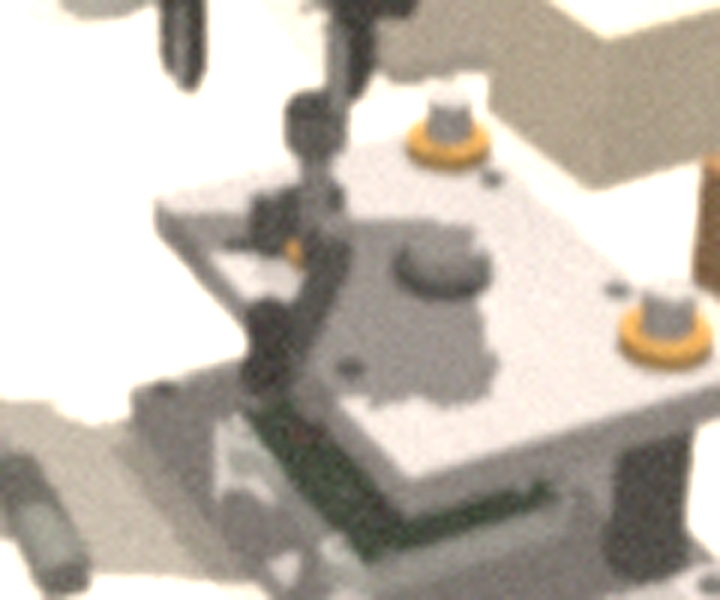

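View pics/w6.png

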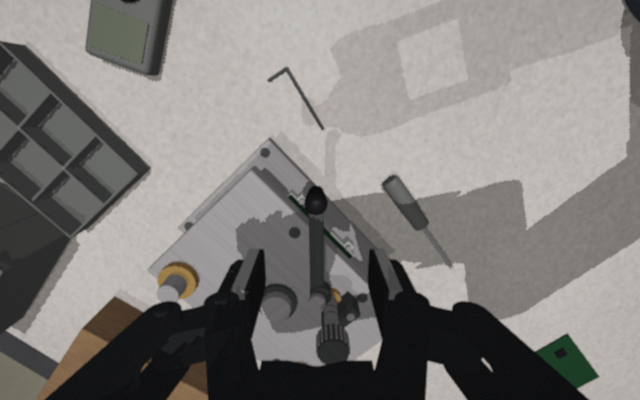

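The rod stayed down: cap at (315,120) in the side zoom, copper still covered. The knob is where I left it, at (316,200) in the wrist view. Descending, gripping and swinging back.

```bash
python3 -m inch '[0.08,0,-2.5,0,0,0,-2.5,0,0,0,-2.5,0,0,0,-2.5,0,0,0,-1.5,0,0,0,-0.8,0,0,0,0,0,0,0,0,0]' 60 30 && python3 -m inch '[0,0,0,0,0,0,0,0,0,0,0,0,0,0,0,0]' 0 30 && python3 -m inch '[-0.37,0.41,0,-0.05,-0.37,0.41,0,-0.05,-0.33,0.44,0,-0.05,-0.33,0.44,0,-0.05,-0.28,0.48,0,-0.05,-0.28,0.48,0,-0.05,0,0,0,0]' && python3 -m inch '[-0.23,0.5,0,-0.05,-0.23,0.5,0,-0.05,-0.18,0.52,0,-0.05,-0.18,0.52,0,-0.05,0,0,0,0,0,0,0,0]'
```

```text
t: 22.35
tcp_pos: [0.4894, -0.1433, 0.18]
tool_rot: [-0.376, 0.927, -0.001, 0.001]
force: [-0.1, 0.7, 1.2]
finger_gap: 0.598
t: 22.85
tcp_pos: [0.489, -0.1432, 0.1798]
tool_rot: [-0.376, 0.927, -0.0, 0.0]
force: [-1.7, 1.0, 5.8]
finger_gap: 0.189
t: 23.72
tcp_pos: [0.4694, -0.1167, 0.1797]
tool_rot: [-0.234, 0.972, -0.0, 0.0]
force: [-1.2, -1.6, 6.5]
finger_gap: 0.191
t: 24.48
tcp_pos: [0.4611, -0.0965, 0.1797]
tool_rot: [-0.136, 0.991, -0.0, -0.0]
force: [-1.3, -0.8, 6.8]
finger_gap: 0.186
```

```bash
python3 -m inch '[-0.05,0.16,0,-0.015,-0.05,0.16,0,-0.015,0,0,0,0]' && python3 -m inch '[-0.03,0.16,0,-0.015,0,0,0,0]'
```

```text
t: 24.85
tcp_pos: [0.4603, -0.0938, 0.1797]
tool_rot: [-0.121, 0.993, -0.001, 0.0]
force: [-2.6, -2.5, 5.6]
finger_gap: 0.187
t: 25.1
tcp_pos: [0.4599, -0.0923, 0.1797]
tool_rot: [-0.114, 0.993, -0.001, 0.0]
force: [-2.6, -2.9, 6.1]
finger_gap: 0.192
```

```bash
python3 -m inch '[-0.04,0.16,0,-0.015]' && python3 -m inch '[-0.04,0.16,0,-0.015]' && python3 -m inch '[0,0,0,0,0,0,0,0]'
```

```text
t: 25.22
tcp_pos: [0.4596, -0.0908, 0.1797]
tool_rot: [-0.106, 0.994, -0.001, 0.0]
force: [-2.0, -4.0, 5.9]
finger_gap: 0.187
t: 25.35
tcp_pos: [0.4592, -0.0892, 0.1797]
tool_rot: [-0.099, 0.995, -0.001, 0.0]
force: [-1.4, -4.1, 6.1]
finger_gap: 0.19
t: 25.6
tcp_pos: [0.4591, -0.089, 0.1797]
tool_rot: [-0.099, 0.995, -0.001, 0.0]
force: [-2.1, -3.1, 5.8]
finger_gap: 0.19
```

The knob is 0.06 rad beyond its starting (tight) angle and the reaction is rising. Release, retreat and check.

```bash
python3 -m inch '[0,0,0,0,0,0,0,0,0,0,0,0,0,0,1.5,0,0,0,3,0,0,0,4,0,0,0,4,0,0,0,0,0]' 60 && python3 -m inch '[-1,3,0,0,-1,4,0,0,-1,4,0,0,-1,4,0,0,-1,4,0,0,-1,4,0,0,0,3,0,0,0,0,0,0]'
python3 - <<'E'
from h import *
snap('side','s7');p,d=snap('top','t7');w=world('top',d);z=w[...,2];v,u=np.mgrid[:400,:640]
roi=(u>300)&(u<395)&(v>140)&(v<235)
for nm,m in [('knob',roi&(z>.185)&(z<.22)&(v>200)),('cap',roi&(z>.20)&(z<.3)&(v<200))]:
    n,l,st,c=cv2.connectedComponentsWithStats(m.astype(np.uint8))
    for i in range(1,n):
        if st[i,4]>10: zz=np.median(z[l==i]); print(nm,st[i],c[i],zz,ray('top',*c[i],zz))
B=np.load('pics/s7.npz')['p'][170:270,280:400]
B=cv2.resize(B,(720,600),interpolation=cv2.INTER_CUBIC);cv2.imwrite('pics/s7z.png',np.clip(B*1.7,0,255).astype(np.uint8)[:,:,::-1])
A=np.load('pics/t7.npz')['p'][130:250,270:420]
cv2.imwrite('pics/t7z.png',np.clip(cv2.resize(A,(600,480))*1.5,0,255).astype(np.uint8)[:,:,::-1])
E
```

```text
t: 26.6
tcp_pos: [0.4607, -0.0887, 0.3071]
tool_rot: [-0.098, 0.995, -0.002, 0.003]
force: [-0.7, -0.3, -0.3]
finger_gap: 0.603
t: 27.6
tcp_pos: [0.3979, 0.1732, 0.3031]
tool_rot: [-0.1, 0.995, 0.0, -0.001]
force: [-0.8, -0.0, 0.2]
finger_gap: 0.599
knob [347 220   7   7  37] [350. 223.] 0.19291230590708963 [ 0.45801204 -0.08681822  0.19291231]
cap [330 178  11  11  90] [335.14444444 183.07777778] 0.21314417672102226 [ 0.56613488 -0.04304983  0.21314418]
```

View pics/s7z.png

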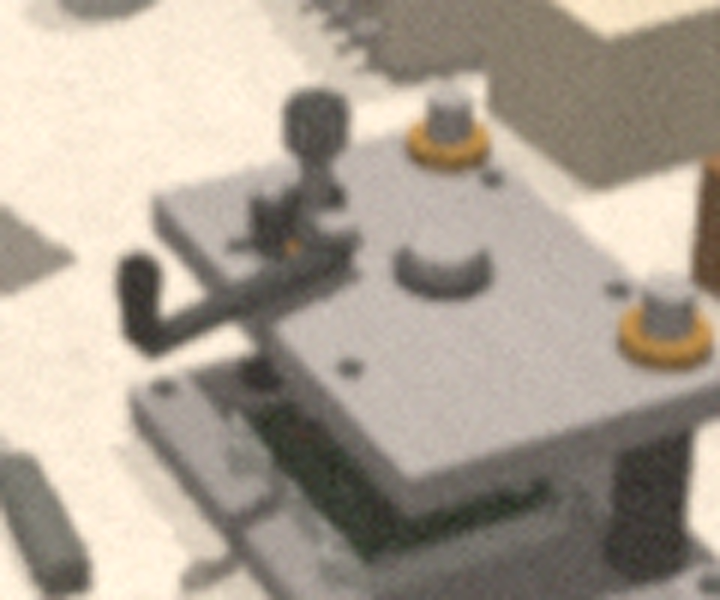

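View pics/t7z.png

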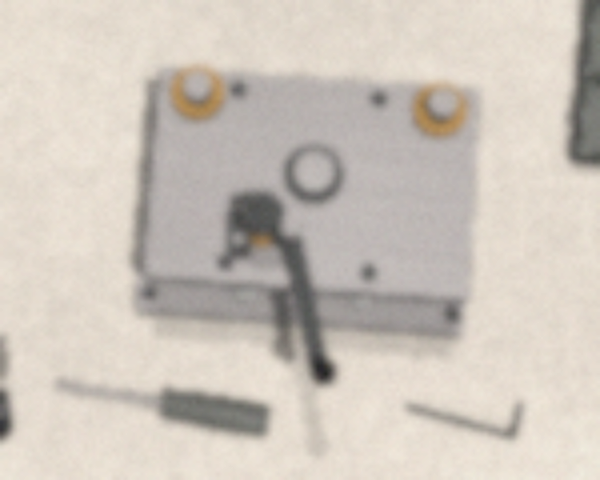

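The knob stands about 0.06 rad tighter than at the start. The cap top is at 0.213 m, which matches the tip height while pressing (0.2323 − 0.019). The screwdriver and hex key look undisturbed. Signing off.

```bash
python3 -c "
from station import job
print(job.sign_off())"
```

```text
the job is handed in; nothing more can be done
None
```

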